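# Jog the bench labeller with its spring-return key

## Robot

A 6-joint arm with a two-finger parallel gripper is mounted at the origin on the work surface; the furniture and walls round the work are solid. World frame = base frame: x ahead of the robot, y to its left, z up, the work surface at z = 0. Lengths are in m, angles in rad, forces in N, time in s.
With the tool pointing down it reaches from about 0.35 to 0.875 m from the base axis. Payload 4.2 kg.
Tool frame: the origin (TCP) lies at the very end of the fingers, on their centre line; the grasp point (between the pads) lies 19 mm behind it; z points along the fingers, y is the line along which they close (so a half turn about z gives the same grasp; the last joint's range is limited). The gripper opens to 85 mm and grips with 20 to 120 N. Pads are 22 mm wide; open, the fingers measure 114 mm over their backs; the gripper's body (76 mm by 85 mm) begins 54 mm behind the grasp point. The pads swing forward as they close: fully open they stand 13 mm farther back than shut.
Start: joints at [-0.996, 0.385, 0.008, 0, -1.194, -0.259], TCP at [0.194, -0.594, 0.231] pointing down, gripper open.
Joint ranges: [-3.14, 3.14], [-1.21, 2.06], [-1.07, 1.41], [-3.16, 2.05], [-2.99, -0.16], [-3.1, 3.1]. Speed limits (rad/s): [2.79, 2.79, 3.14, 3.14, 3.14, 3.14].

## Interface

Orientations are given as a 3x3 rotation matrix whose columns are the frame's x, y, z axes.
In Python, from plant import monitor, viewer, workorder gives the robot as it stands.
- The arm moves only by the tool step_arm, never from a script. Its argument "plan" is a list that holds one entry, the list of rows, each a list of 4 numbers: the shift along the tool's x, y, z in cm, then the turn about the tool's z in units of 10 degrees (1.0 is 10 degrees). In form: [[[dx, dy, dz, turn], ...]]. A call has 1 to 20 rows; each row is the pose to reach, as a shift and turn from the pose commanded when the call began, along the tool's axes at that moment; what a row does not reach only later rows make up. A row lasts 1/8 s, in which the tool goes at most 62.5 mm and 10.7 degrees, less where a joint would pass 70% of its speed; a pose out of reach is approached as far as the arm can. A call with a gripper value outside its range is refused whole. "hand" is the closure, from 0 (fully open) to 1 (shut), set as the call begins (left out, the last holds). The fingers move at their own pace and stop on an object; "grip_force" is the grip in N (left out, the last holds). Time passes only in rows, so rows that repeat a pose let the fingers close. It gives the time, the measured TCP pose, the force, the opening and the grip force at its end, in the units of the state.
- monitor.get_state(): the state, without advancing time (a new reading comes with each control period).
- viewer.get_image(name): name is "scene" or "top" or "wrist"; returns the picture (420x560x3 uint8, red, green, blue); there is no depth.
- viewer.camera_model(name): a dict with "fx", "fy", "cx", "cy" (pixels), "origin" and "attitude" of the camera in the world; the wrist camera has in their place "hand_eye" (4x4, takes a point from camera to tool coordinates, whose origin is the TCP and whose axes are the flange's). Camera axes: x right, y up, looking along -z (the intrinsics and any distortion apply to the point x, -y, -z); pixel columns grow to the right and rows downward; lengths in m; the calibration is good to about 2 mm. A picture is of the moment at which its call begins: read the wrist's pose just before it. camera_model takes no time and is no camera call.
- workorder.hand_in(): hands the job in; it is judged then, once.
The state is a dict: "time_s": time; "q": joint angles; "joint_velocities": joint speeds; "tau": joint torques, N m; "eef_pos": TCP position; "eef_rot": TCP orientation; "ft_force": force on the tool from outside, world axes, zero at the start; "torque": the same for the moment, N m; "grip_width": finger opening in m; "grip_force": force on a finger pad.
Only numpy, scipy, OpenCV 4.12 (cv2) and the standard library are available. Lean on these libraries where they do the work, as an engineer would, in place of code of your own. Each camera call takes 0.05 s, during which the arm holds its last target. There are 200 camera calls.

## Task

A bottle lies ready on the rollers of the bench labeller. Fold the clear guard down over it until it is fully shut, then take the red key out of the wooden key block, put it in the labeller's key switch, work it past the sticky pins without forcing it until its collar sits on the bezel, and turn it clockwise a full quarter turn, to the green mark, to jog the rollers. The switch springs back by itself, so finish with the key still gripped and held turned; leave the blue and yellow keys in the block and the other things on the table where they are.

Things in the scene. Friction and masses are not known exactly. Their poses are not given: they have to be found in the camera images.
- labeller: Bench bottle labeller, fixed, 190 (x) x 300 (y) x 128 mm high. Origin on the table under its middle; x to its back, y to its left. Left (y -40 to 140): bay with two rollers, a white bottle lying on them, the clear guard over them, a label roll behind. Right (y -149 to -46): white control housing, top at 108 mm, key switch at (-35, -97), lamps at x 16, red stop button at (52, -97).
- guard (a joint): Guard angle, rad: 0 = shut on its stop, 1.6 = limit; starts at 1.15 to 1.45 and stays where it is left (stiff hinge, 0.22 N m: about 3 N at the grip bar). Clear panel 176 mm wide along y, reaching 103 mm from the hinge towards the labeller's -x when shut; lip of 25 mm down at its free edge, yellow grip bar on its outer face. Shut fingers can push it down on its outer face.
- guard_hinge (a point): Middle of the guard's hinge line, 122 mm above the table; the hinge runs along the labeller's y. Axes as the labeller's. The shut guard's outer (top) face lies 5 mm above it, 7 mm at the aluminium edging; nothing stands behind the raised guard but the label roll, 108 mm high.
- guard_grip (a point): Middle of the outer face of the yellow grip bar (12 mm along the panel's length, 80 mm along y, 17 mm proud of the panel). Shut: 92 mm before the hinge (-x) and 22 mm above it. Turns with the guard: z normal to the panel, outward; x from the free edge to the hinge.
- keyhole (a point): Centre of the key slot, on top of the round steel bezel (40 mm), 114 mm above the table; labeller's axes. Slot along x, 15.5 x 7.5 mm, countersunk to 20 x 12.5 mm in the top 4 mm, fixed down to 16 mm; turning plug below. Two pairs of sprung pins 5 to 13 mm down catch the bit: about 12 N pushed straight, 6 N if the key is rocked 0.22 rad each way about its axis. Green mark, at -y: turned.
- lock_plug (a joint): Turn of the switch's plug, rad: 0 at rest, 1.57 = stop, a quarter turn clockwise seen from above. Sprung back when let go (0.02 N m at rest, 0.08 N m at the stop). Turns only with the key fully home; the key has some 0.15 rad of play in it, so it must turn that much further than the plug.
- key_red: Red-headed key, upright, 45 g. Origin on its axis at the underside of its round collar (26 mm, 3 mm thick), z up. Head: plate 28 mm along x, 9 mm thick along y, up to 39 mm above the origin; grip across the 9 mm. Below: neck 4.4 mm round; flat bit 14 (x) x 3.5 (y) mm, 19 to 31 mm below the origin. Home when the collar sits on the bezel. Fits either way round (half a turn).
- key_red_grip (a point): Middle of the red head where it is gripped, on the axis, 25 mm above the key's origin; axes of the key.
- key_block: Wooden key block, fixed, 154 (x) x 50 (y) x 40 mm, origin under its middle. Three keys stand in slots (16 x 6 mm, 35 mm deep) in its top, at x = -46, 0 and 46 mm in any order, collars on its top, the flat heads along the row (key x along block x).
- key_blue: Spare key, blue head, same shape and origin as the red one; stays in the block.
- key_yellow: Spare key, yellow head, same shape and origin as the red one; stays in the block.
- bottle_a: White tablet bottle, 40 mm across, 88 mm high, standing left of the labeller; origin under its middle. Bystander.
- bottle_b: Another such bottle. Bystander.
- bottle_c: Another such bottle. Bystander.
- kit_pack: Small red and white carton standing at the back right, 24 x 78 x 112 mm; origin under its middle. Bystander.
- glue: Glue stick with dark cap, standing at the back right, 28 mm across, 90 mm high. Bystander.
- counter: White hand tally counter, 33 x 48 x 52 mm, at the back. Bystander.
- tin: Grey open tin of paper clips, 64 mm across, 22 mm high, right of the key block. Bystander.

How it is judged:
On the way, in this order (a step that is already met when the one before it is completed fails the run):
1. the guard is fully shut (value of joint guard below 0.05 rad), for 0.2 s.
2. the red key is fully home in the switch, guard still shut (z of key_red in the frame of keyhole below 0.003 m and horizontal distance between key_red and keyhole below 0.004 m and angle between key_red's own z axis and vertical below 0.12 rad and value of joint guard below 0.05 rad), for 0.1 s.
At the end, for the whole second after the job is handed in: The fingers still grip the red key (over 1.5 N); its collar is within 3 mm of the bezel, on the keyhole's axis within 4 mm and upright within 7 degrees; the plug is held still at 75 degrees (1.31 rad) or more of its quarter turn; the guard is shut within 0.05 rad (all of step 2 and value of joint lock_plug above 1.31 rad and velocity of joint lock_plug between -0.2 and 0.2 rad/s and contact force between the fingers and key_red above 1.5 N); the arm keeps its last pose, push and grip.
It fails at once if the key is forced: more than 70 N between the red key and the labeller (contact force between key_red and labeller above 70 N).
It fails at once if a spare key (blue or yellow) is moved more than 20 mm (distance of any of key_blue, key_yellow from where it was at the start of the episode above 0.02 m).
It fails at once if a bystander (bottle, carton, glue stick, tally counter or clip tin) is moved more than 30 mm (distance of any of bottle_a, bottle_b, bottle_c, kit_pack, glue, counter, tin from where it was at the start of the episode above 0.03 m).
It also fails if it takes over 72 s, if anything falls off the work surface, if the arm or the gripper's body presses on something with over 40 N, if the wrist force passes 120 N, or if a joint passes its speed limit or range.

## Working session

There is one attempt and no reset: what is moved stays moved. The work goes in short steps, Python scripts to look and compute and a tool call to move; the robot and the scene stay as the last step left them, time stands still between calls to the robot, and variables do not carry over. Pictures are saved under pics/ and viewed, at most 10 in all, crops included, and the job is handed in when it is done.

Besides the shell and the picture viewer there is one more tool, called after "Request:" as name(argument=value, ...), one argument or row to a line, values as JSON. step_arm: Moves the arm, as the interface text tells. Its arguments: {"type":"object","properties":{"plan":{"type":"array"},"hand":{"type":"number"},"grip_force":{"type":"number"}},"required":["plan"]}

```bash
mkdir -p pics; ls
cat > look.py <<'E'
import sys,cv2,json
from plant import monitor,viewer,workorder
def shot(n,f):
    s=monitor.get_state(); im=viewer.get_image(n); cv2.imwrite('pics/'+f,im[:,:,::-1]); return s,im
E
python3 - <<'E'
from look import *
for n in ('scene','top'):
    shot(n,n+'0.png'); print(viewer.camera_model(n))
print(viewer.camera_model('wrist')); s=monitor.get_state(); print(s)
E
```

```text
pics
{'fx': 441.26164120536134, 'fy': 441.26164120536134, 'cx': 281.1848954707707, 'cy': 205.10376991864555, 'origin': array([-0.19198047,  0.56738597,  0.94775346]), 'attitude': array([[-0.6150482 ,  0.52130862, -0.59156828],
       [-0.78847593, -0.41103502,  0.45755429],
       [-0.00462829,  0.74785529,  0.66384565]])}
{'fx': 409.97960274889624, 'fy': 409.97960274889624, 'cx': 278.8029308382806, 'cy': 212.48523012069757, 'origin': array([0.235298  , 0.02312841, 1.55980017]), 'attitude': array([[-0.02770949,  0.97662161, -0.21317226],
       [-0.99960849, -0.02789968,  0.00211666],
       [-0.00388026,  0.21314746,  0.97701234]])}
{'fx': 375.9804383158762, 'fy': 375.9804383158762, 'cx': 280.8244673454913, 'cy': 209.16692611890403, 'hand_eye': array([[-2.62099766e-04,  9.49255145e-01,  3.14506917e-01,
         8.06878243e-02],
       [ 9.99999953e-01,  1.99372856e-04,  2.31613490e-04,
        -3.90141064e-04],
       [ 1.57156155e-04,  3.14506963e-01, -9.49255153e-01,
        -1.42295559e-01],
       [ 0.00000000e+00,  0.00000000e+00,  0.00000000e+00,
         1.00000000e+00]])}
{'time_s': 0.1, 'q': array([-9.96400635e-01,  3.85512329e-01,  6.73637625e-03, -4.28015401e-04,
       -1.19399567e+00, -2.58586878e-01]), 'joint_velocities': array([ 7.01909456e-05, -2.06339839e-03,  3.60831795e-03,  2.19205646e-03,
       -6.09869474e-04,  7.45689398e-05]), 'tau': array([-3.13552919e-04, -3.93319738e+01,  1.88930136e+01,  4.19792891e+00,
       -2.59313492e-03,  1.04272524e-05]), 'eef_pos': array([ 0.19395644, -0.59358662,  0.23030206]), 'eef_rot': array([[-9.50594463e-01, -3.10434567e-01, -7.39095340e-04],
       [-3.10435424e-01,  9.50592622e-01,  1.87451296e-03],
       [ 1.20664958e-04,  2.01134301e-03, -9.99997970e-01]]), 'ft_force': array([0.19859335, 0.59589436, 0.37459373]), 'torque': array([-0.00026019, -0.03626321,  0.04872906]), 'grip_force': 0.0, 'grip_width': 0.08544154039708537}
```

View pics/scene0.png

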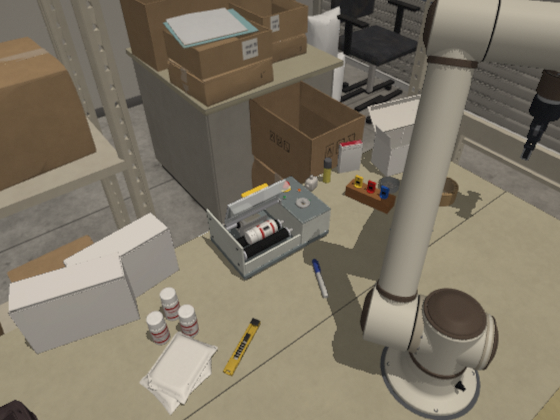

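View pics/top0.png

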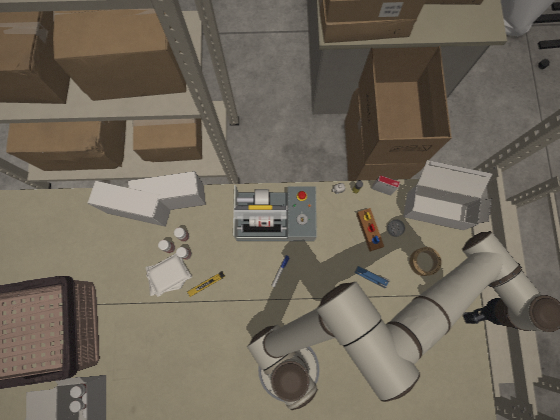

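```bash
cat >> look.py <<'E'
import numpy as np
def ray(n,px,s=None):
    m=viewer.camera_model(n)
    d=np.array([(px[0]-m['cx'])/m['fx'],-(px[1]-m['cy'])/m['fy'],-1.])
    if n=='wrist':
        H=m['hand_eye']; R=np.array(s['eef_rot']); return np.array(s['eef_pos'])+R@H[:3,3], R@H[:3,:3]@d
    return np.array(m['origin']),np.array(m['attitude'])@d
def plane(r,z): o,d=r; return o+d*(z-o[2])/d[2]
def tri(*rs):
    A=0;b=0
    for o,d in rs:
        d=d/np.linalg.norm(d); P=np.eye(3)-np.outer(d,d); A=A+P; b=b+P@o
    p=np.linalg.solve(A,b); return p,[np.linalg.norm(np.cross(p-o,d/np.linalg.norm(d))) for o,d in rs]
def blobs(im,lo,hi,amin=8,box=None):
    h=cv2.cvtColor(np.ascontiguousarray(im),cv2.COLOR_RGB2HSV)
    m=cv2.inRange(h,lo,hi) if lo[0]<=hi[0] else cv2.inRange(h,(lo[0],)+lo[1:],(180,)+hi[1:])|cv2.inRange(h,(0,)+lo[1:],hi)
    if box: k=np.zeros_like(m);k[box[1]:box[3],box[0]:box[2]]=1;m=m*k
    n,l,st,c=cv2.connectedComponentsWithStats(m)
    return [(np.round(c[i],1),st[i].tolist()) for i in range(1,n) if st[i][4]>=amin],m
E
python3 - <<'E'
from look import *
for a,b,n in [((302,218),(303,202),'keyhole'),((371,228),(371,186),'red'),((260,208),(256,192),'bar'),((302,196),(287,187),'stop')]:
    print(n,*tri(ray('top',a),ray('scene',b)))
for n,box in (('top',(230,170,410,260)),('scene',(200,150,420,280))):
    im=cv2.imread(f'pics/{n}0.png')[:,:,::-1]
    for c,lo,hi in (('red',(172,130,60),(6,255,255)),('yel',(20,150,80),(32,255,255)),('blue',(105,130,40),(125,255,255))):
        for x in blobs(im,lo,hi,6,box)[0]: print(n,c,x)
E
```

```text
keyhole [ 0.52660492 -0.06468182  0.1119848 ] [np.float64(0.002506118550749542), np.float64(0.002506118550749584)]
red [ 0.49217296 -0.3202521   0.0641356 ] [np.float64(0.0012464946461370487), np.float64(0.0012464946461371387)]
bar [0.54518172 0.08184405 0.21299125] [np.float64(0.001771805657123102), np.float64(0.0017718056571231933)]
stop [ 0.60700918 -0.06854604  0.11440198] [np.float64(0.003558195199677397), np.float64(0.0035581951996774192)]
top red (array([388.3, 180.7]), [380, 175, 19, 12, 88])
top red (array([301.7, 194.7]), [299, 191, 7, 8, 44])
top red (array([371. , 227.9]), [368, 224, 7, 8, 38])
top yel (array([301.1, 198.3]), [297, 195, 10, 6, 18])
top yel (array([259.9, 207. ]), [249, 205, 23, 5, 114])
top yel (array([367. , 216.1]), [364, 212, 7, 9, 39])
top blue (array([375.4, 239.6]), [373, 236, 6, 8, 34])
top blue (array([286.7, 257.6]), [286, 256, 3, 4, 7])
scene red (array([370.7, 186.5]), [367, 180, 9, 13, 77])
scene red (array([272. , 226.4]), [270, 223, 4, 8, 10])
scene red (array([261.9, 233.1]), [260, 229, 4, 10, 16])
scene yel (array([358.1, 181.4]), [354, 175, 9, 13, 75])
scene yel (array([254. , 189.4]), [241, 183, 27, 14, 110])
scene yel (array([287.3, 190.3]), [285, 189, 5, 3, 7])
scene blue (array([383.9, 191.9]), [380, 186, 9, 13, 82])
scene blue (array([315.9, 265.6]), [313, 260, 7, 12, 47])
```

```bash
cat >> look.py <<'E'
def to(p,yaw=None,s=None):
    "row (cm, 10deg) to reach world p, tool-x yaw in deg"
    s=s or monitor.get_state(); R=np.array(s['eef_rot']); v=R.T@(np.array(p)-s['eef_pos'])*100
    y0=np.degrees(np.arctan2(R[1,0],R[0,0])); t=0 if yaw is None else ((y0-yaw+180)%360-180)/10
    return np.round(np.append(v,t),2).tolist()
E
python3 - <<'E'
from look import *
print(to([.45,-.335,.30]))
E
```

```text
[-32.37, 16.65, -6.94, 0.0]
```

Request:
step_arm(
  plan=[
    [[-4, 2, -1, 0], [-9, 4.5, -2.5, 0], [-14, 7, -4, 0], [-19, 9.5, -5, 0], [-24, 12, -6, 0], [-29, 14.5, -7, 0], [-32.4, 16.6, -7, 0], [-32.4, 16.6, -7, 0], [-32.4, 16.6, -7, 0]],
  ],
  hand=0,
)

```text
time_s: 1.23
eef_pos: [0.4502, -0.3356, 0.3009]
eef_rot: [[-0.951, -0.311, -0.001], [-0.311, 0.951, 0.0], [0.001, 0.001, -1.0]]
ft_force: [0.1, -0.4, -0.3]
grip_width: 0.0851
grip_force: 0.0
```

Run:
```python
from look import *
import pickle
s,im=shot('wrist','w1.png'); pickle.dump(s,open('w1.pkl','wb')); print(s['eef_pos'],s['eef_rot'],s['q'],s['time_s'])
```

```text
[ 0.45020453 -0.3356409   0.3008563 ] [[-9.50503931e-01 -3.10710814e-01 -1.03271896e-03]
 [-3.10711377e-01  9.50504209e-01  4.34586226e-04]
 [ 8.46573073e-04  7.33953446e-04 -9.99999372e-01]] [-3.52105591e-01  2.35545835e-01 -3.15766600e-02 -5.36518105e-05
 -1.30479307e+00 -9.02735435e-01] 1.225
```

View pics/w1.png

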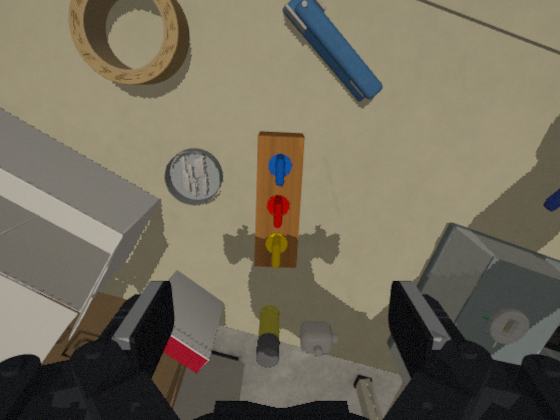

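Run:
```python
from look import *
print(to([.42,-.10,.36],178))
```

```text
[-4.46, 23.37, -5.89, 2.01]
```

Request:
step_arm(
  plan=[
    [[-1, 5, -1, 0.5], [-2, 10, -2.5, 1], [-3, 15, -4, 1.5], [-4, 20, -5, 2], [-4.5, 23.4, -5.9, 2], [-4.5, 23.4, -5.9, 2], [-4.5, 23.4, -5.9, 2]],
  ],
  hand=1,
)

```text
time_s: 2.15
eef_pos: [0.4204, -0.1001, 0.3601]
eef_rot: [[-0.999, 0.035, -0.0], [0.035, 0.999, -0.0], [0.0, -0.0, -1.0]]
ft_force: [0.1, -0.7, 0.4]
grip_width: -0.0004
grip_force: 0.0
```

Run:
```python
from look import *
import pickle
s,im=shot('wrist','w2.png'); pickle.dump(s,open('w2.pkl','wb')); print(s['eef_pos'],s['q'],s['time_s'])
```

```text
[ 0.42036245 -0.10007065  0.36007912] [ 1.45106934e-01 -2.61327674e-02 -1.86922925e-01  8.92150990e-06
 -1.41042321e+00 -1.75042255e+00] 2.15
```

View pics/w2.png

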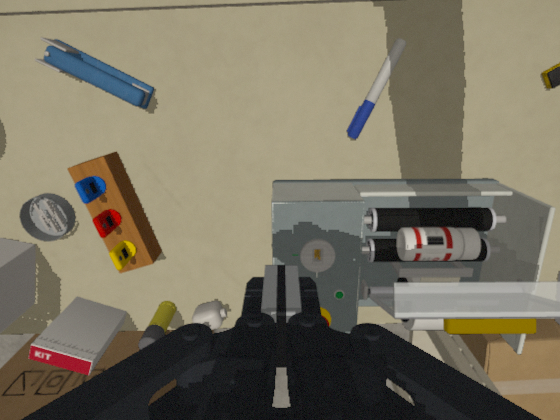

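Run:
```python
from look import *
import pickle
S=[pickle.load(open(f'w{i}.pkl','rb')) for i in (1,2)]; I=[cv2.imread(f'pics/w{i}.png')[:,:,::-1] for i in (1,2)]
C=[('red',(172,150,60),(6,255,255)),('yel',(20,150,80),(32,255,255)),('blue',(103,150,60),(125,255,255))]
for k,im in enumerate(I):
    for c,lo,hi in C:
        for x in blobs(im,lo,hi,60)[0]: print(k+1,c,x)
# bezel: bright low-sat disc
for k,(im,(u,v)) in enumerate(zip(I,[(510,325),(318,255)])):
    h=cv2.cvtColor(np.ascontiguousarray(im),cv2.COLOR_RGB2GRAY); p=h[v-28:v+28,u-28:u+28]; 
    c=cv2.HoughCircles(cv2.GaussianBlur(p,(3,3),0),cv2.HOUGH_GRADIENT,1,20,param1=80,param2=12,minRadius=14,maxRadius=24)
    print('bezel',k+1,None if c is None else c[0,:3]+[u-28,v-28,0])
big=cv2.resize(I[1][170:350,270:550],None,fx=2.8,fy=2.8,interpolation=cv2.INTER_CUBIC)[:, :,::-1]
cv2.imwrite('pics/c2.png',big)
```

```text
1 red (array([277.7, 208.4]), [267, 195, 22, 33, 451])
1 red (array([183.5, 354.8]), [163, 336, 44, 37, 719])
1 yel (array([275.9, 247. ]), [265, 233, 23, 35, 501])
1 yel (array([269.1, 320.4]), [259, 306, 20, 31, 502])
1 blue (array([279.7, 167.1]), [269, 154, 23, 31, 462])
1 blue (array([553.4, 200.9]), [546, 190, 14, 21, 180])
2 red (array([106.3, 221.8]), [93, 209, 28, 29, 460])
2 red (array([417.5, 237.7]), [413, 227, 8, 21, 77])
2 red (array([447.8, 237.3]), [442, 227, 10, 21, 100])
2 red (array([ 61.2, 360.8]), [29, 346, 62, 29, 753])
2 yel (array([548.4,  75. ]), [542, 63, 18, 25, 121])
2 yel (array([122.2, 253.5]), [109, 240, 28, 31, 468])
2 yel (array([163.8, 314.4]), [150, 301, 26, 30, 431])
2 yel (array([325.5, 314.2]), [320, 307, 11, 18, 91])
2 yel (array([490.1, 325.9]), [444, 319, 93, 15, 1375])
2 blue (array([359.9, 118.7]), [348, 100, 26, 38, 424])
2 blue (array([ 90.1, 188. ]), [75, 176, 31, 27, 469])
bezel 1 [[509.5 328.5  20. ]]
bezel 2 [[317.5        256.5         17.10000038]]
```

View pics/c2.png

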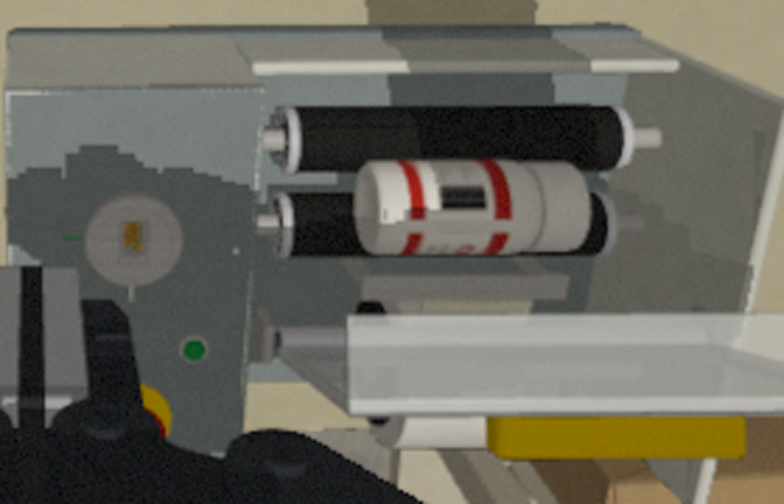

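Run:
```python
from look import *
import pickle
S=[pickle.load(open(f'w{i}.pkl','rb')) for i in (1,2)]
W=lambda k,p: ray('wrist',p,S[k-1])
np.set_printoptions(precision=4,suppress=True)
print('red',*tri(W(1,(277.7,208.4)),W(2,(106.3,221.8))))
print('yel',*tri(W(1,(275.9,247)),W(2,(122.2,253.5))))
print('blue',*tri(W(1,(279.7,167.1)),W(2,(90.1,188))))
print('bez',*tri(W(1,(509.5,328.5)),W(2,(317.5,256.3))), plane(W(1,(509.5,328.5)),.114),plane(W(2,(317.5,256.3)),.114))
a,b=plane(W(2,(271.8,202.5)),.108),plane(W(2,(363.6,202.5)),.108); d=b-a; print('front edge',a,b,np.linalg.norm(d),np.degrees(np.arctan2(-d[0],d[1])))
print('bar',*tri(W(2,(490,326)),ray('top',(259.9,207)),ray('scene',(254,189.4))))
for z in (.205,.215,.225):
  a,b=plane(W(2,(444.3,326)),z),plane(W(2,(536,326)),z); print(z,a,b,np.linalg.norm(a-b), np.degrees(np.arctan2(a[0]-b[0],b[1]-a[1])))
```

```text
red [ 0.4965 -0.3245  0.0551] [np.float64(0.0005077384527071667), np.float64(0.0005077384527071234)]
yel [ 0.5413 -0.3122  0.0539] [np.float64(0.0006898021118076074), np.float64(0.0006898021118076931)]
blue [ 0.4521 -0.3365  0.0549] [np.float64(0.00017002460222364577), np.float64(0.00017002460222366426)]
bez [ 0.527  -0.0624  0.1134] [np.float64(0.0005017747630013971), np.float64(0.0005017747630013474)] [ 0.5272 -0.0628  0.114 ] [ 0.5261 -0.0625  0.114 ]
front edge [ 0.4623 -0.1119  0.108 ] [ 0.4658 -0.0111  0.108 ] 0.10083930178050841 -1.9895817956559925
bar [0.5497 0.0822 0.2178] [np.float64(0.0010977358532724918), np.float64(0.0013078283031899307), np.float64(0.0007055728972367816)]
0.205 [0.5577 0.0466 0.205 ] [0.5607 0.1317 0.205 ] 0.08514194374926809 -1.9854532489060228
0.215 [0.5504 0.0418 0.215 ] [0.5533 0.124  0.215 ] 0.08227913468922389 -1.9854532489060142
0.225 [0.5431 0.0369 0.225 ] [0.5458 0.1163 0.225 ] 0.07941632562917973 -1.9854532489060042
```

Run:
```python
from look import *
H=np.array([.573,.082,.122])
for p in [(.61,.082,.28),(.605,.082,.19)]+[H+[a/1e3-.0,0,b/1e3] for a,b in [(4.5,66),(-9,63),(-22,58),(-34.5,51),(-45.5,41.4),(-54.6,30.3),(-61.5,18),(-65,10)]]: print(to(p,178))
```

```text
[-18.31, 18.88, 7.97, -0.0]
[-17.82, 18.86, 16.97, -0.0]
[-15.07, 18.77, 17.17, -0.0]
[-13.73, 18.72, 17.47, -0.0]
[-12.43, 18.68, 17.97, -0.0]
[-11.18, 18.63, 18.67, -0.0]
[-10.08, 18.59, 19.63, -0.0]
[-9.17, 18.56, 20.75, -0.0]
[-8.48, 18.54, 21.98, -0.0]
[-8.13, 18.53, 22.78, -0.0]
```

Request:
step_arm(
  plan=[
    [[-4, 4, 0, 0], [-8, 8, 0, 0], [-12, 12, 0, 0], [-16, 16, 2, 0], [-18.3, 18.9, 6, 0], [-18.3, 18.9, 10, 0], [-18.3, 18.9, 14, 0], [-18, 18.9, 17, 0], [-16.5, 18.8, 17, 0], [-15, 18.8, 17.2, 0], [-13.7, 18.7, 17.5, 0], [-12.4, 18.7, 18, 0], [-11.2, 18.6, 18.7, 0], [-10.1, 18.6, 19.6, 0], [-9.2, 18.6, 20.8, 0], [-8.5, 18.5, 22, 0], [-8.2, 18.5, 22.6, 0], [-8.2, 18.5, 22.6, 0]],
  ],
)

```text
time_s: 4.45
eef_pos: [0.5072, 0.0824, 0.1331]
eef_rot: [[-0.999, 0.034, -0.004], [0.034, 0.999, -0.001], [0.004, -0.001, -1.0]]
ft_force: [-0.4, -0.1, -0.3]
grip_width: -0.0
grip_force: 0.0
```

Run:
```python
from look import *
s,_=shot('scene','scene1.png'); print(s['eef_pos'],s['ft_force'],s['time_s'])
im=cv2.imread('pics/scene1.png'); cv2.imwrite('pics/scene1c.png',cv2.resize(im[130:290,180:420],None,fx=2.5,fy=2.5))
```

```text
[0.5072356  0.08242307 0.1330683 ] [-0.4136178  -0.07231569 -0.25808591] 4.45
```

View pics/scene1c.png

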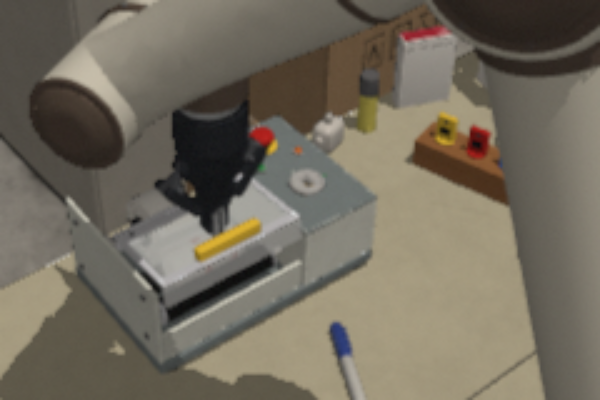

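The guard is nearly shut, with the fingers on its panel behind the yellow bar (crop 228,240). I'll press it down gently.

Request:
step_arm(
  plan=[
    [[0, 0, 0.3, 0], [0, 0, 0.6, 0], [0, 0, 0.8, 0], [0, 0, 0.8, 0]],
  ],
)

```text
time_s: 5.0
eef_pos: [0.5084, 0.0828, 0.1271]
eef_rot: [[-0.999, 0.033, -0.001], [0.033, 0.999, -0.001], [0.001, -0.001, -1.0]]
ft_force: [-3.5, -0.6, 7.0]
grip_width: -0.0003
grip_force: 3.5
```

Request:
step_arm(
  plan=[
    [[0, 0, 0.2, 0], [0, 0, 0.4, 0], [0, 0, 0.4, 0], [0, 0, 0.4, 0]],
  ],
)

```text
time_s: 5.5
eef_pos: [0.5084, 0.0828, 0.1268]
eef_rot: [[-1.0, 0.032, 0.001], [0.032, 1.0, -0.001], [-0.001, -0.001, -1.0]]
ft_force: [-12.1, 1.3, 28.0]
grip_width: 0.0001
grip_force: 13.9
```

Run:
```python
from look import *
print(to([.4967,-.3244,.22],15.2), monitor.get_state()['q'])
```

```text
[-0.12, -40.74, -9.28, 16.3] [ 4.77530833e-01  3.05014739e-01 -4.05506239e-01  1.50376203e-03
 -8.60056793e-01 -2.08083243e+00]
```

Request:
step_arm(
  plan=[
    [[0, 0, -3, 0], [0, 0, -7, 0], [0, -1, -11, -1], [0, -4, -14, -2], [0, -8, -14, -3], [0, -12, -14, -4], [0, -16, -14, -5], [0, -20, -14, -6], [0, -24, -14, -7], [0, -28, -14, -8], [0, -32, -14, -9], [0, -36, -14, -10], [0, -39, -13, -11], [0, -40.7, -12, -12], [0, -40.7, -11, -13], [0, -40.7, -10, -14], [0, -40.7, -10, -15], [0, -40.7, -10, -16], [0, -40.7, -10, -17], [0, -40.7, -10, -18]],
  ],
  hand=0,
)

```text
time_s: 8.0
eef_pos: [0.4953, -0.3239, 0.2219]
eef_rot: [[1.0, -0.028, -0.0], [-0.028, -1.0, 0.0], [-0.0, -0.0, -1.0]]
ft_force: [0.7, 0.8, 0.5]
grip_width: 0.0853
grip_force: 0.0
```

Run:
```python
from look import *
s,im=shot('wrist','w3.png'); print(to([.4967,-.3244,.10],15.2,s),s['q'],s['eef_pos'],s['time_s'])
for c,lo,hi in [('red',(172,150,60),(6,255,255)),('yel',(20,150,80),(32,255,255)),('blue',(103,150,60),(125,255,255))]:
    for x in blobs(im,lo,hi,60)[0]: print(c,x,plane(ray('wrist',x[0],s),.055))
```

```text
[0.14, 0.05, 12.19, -1.68] [-3.05767466e-01  3.35239805e-01 -9.12064243e-02 -1.52718269e-04
 -1.14451528e+00  1.84900882e+00] [ 0.49529306 -0.3238769   0.22185814] 8.0
red (array([281.2, 182.5]), [267, 166, 29, 40, 734]) [ 0.49768856 -0.32458154  0.055     ]
yel (array([264.9, 130.2]), [250, 113, 31, 39, 836]) [ 0.54163019 -0.31258817  0.055     ]
blue (array([296.2, 230.5]), [283, 214, 27, 41, 682]) [ 0.45372906 -0.33661495  0.055     ]
```

View pics/w3.png

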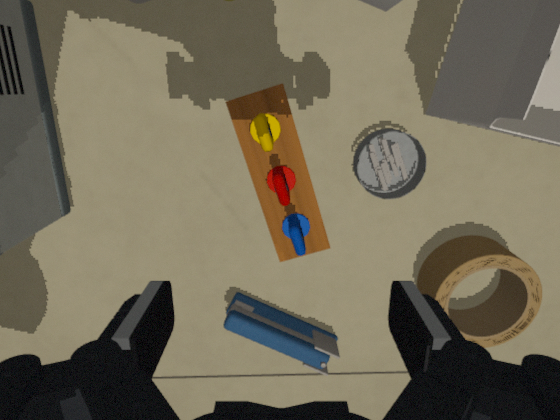

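Request:
step_arm(
  plan=[
    [[0.1, 0.1, 3, -0.8], [0.17, 0.1, 7, -1.7], [0.17, 0.1, 11, -1.7], [0.17, 0.1, 14, -1.7], [0.17, 0.1, 16.3, -1.7], [0.17, 0.1, 17.3, -1.7], [0.17, 0.1, 17.4, -1.7], [0.17, 0.1, 17.4, -1.7]],
  ],
)

```text
time_s: 9.05
eef_pos: [0.4976, -0.3252, 0.0492]
eef_rot: [[0.966, 0.26, 0.002], [0.26, -0.966, -0.001], [0.001, 0.001, -1.0]]
ft_force: [-0.4, -0.1, -0.1]
grip_width: 0.0857
grip_force: 0.0
```

Request:
step_arm(
  plan=[
    [[0, 0, 0, 0], [0, 0, 0, 0], [0, 0, 0, 0], [0, 0, 0, 0], [0, 0, 0, 0], [0, 0, 0, 0]],
  ],
  hand=1,
  grip_force=60,
)

```text
time_s: 9.8
eef_pos: [0.497, -0.3248, 0.0485]
eef_rot: [[0.965, 0.26, 0.0], [0.26, -0.965, -0.0], [0.0, 0.0, -1.0]]
ft_force: [-0.8, 1.1, 1.9]
grip_width: 0.0085
grip_force: 58.9
```

Request:
step_arm(
  plan=[
    [[0, 0, -1, 0], [0, 0, -3, 0], [0, 0, -5, 0], [0, 0, -9, 0], [0, 0, -13, 0], [0, 0, -16, 0], [0, 0, -16, 0]],
  ],
)

```text
time_s: 10.68
eef_pos: [0.4982, -0.3256, 0.2118]
eef_rot: [[0.965, 0.261, 0.006], [0.261, -0.965, -0.003], [0.005, 0.004, -1.0]]
ft_force: [-0.1, -0.2, -1.1]
grip_width: 0.008
grip_force: 58.5
```

Run:
```python
from look import *
s=monitor.get_state(); print(to([.5267,-.0625,.18],-2.0,s),s['grip_width'],s['ft_force'])
```

```text
[9.59, -24.67, 3.13, 1.71] 0.007975633148992464 [-0.1423305  -0.20855895 -1.09059938]
```

Request:
step_arm(
  plan=[
    [[1.5, -4, 0, 0.3], [3, -8, 0, 0.6], [5, -13, 0, 1], [7, -18, 0, 1.3], [9, -22.5, 0, 1.7], [9.6, -24.7, 1.5, 1.7], [9.6, -24.7, 3, 1.7], [9.6, -24.7, 3, 1.7], [9.6, -24.7, 3, 1.7]],
  ],
)

```text
time_s: 11.8
eef_pos: [0.5253, -0.0624, 0.1783]
eef_rot: [[0.999, -0.034, -0.0], [-0.034, -0.999, -0.0], [-0.0, 0.0, -1.0]]
ft_force: [-0.5, -0.2, -0.2]
grip_width: 0.0084
grip_force: 58.6
```

Run:
```python
from look import *
import pickle
s,im=shot('wrist','w4.png'); pickle.dump(s,open('w4.pkl','wb'));print(to([.5267,-.0625,.18],-2.0,s),s['eef_pos'],s['q'])
cv2.imwrite('pics/w4c.png',cv2.resize(im[140:420,150:430],None,fx=2.1,fy=2.1,interpolation=cv2.INTER_CUBIC)[:,:,::-1])
```

```text
[0.14, 0.01, -0.17, 0.0] [ 0.52531888 -0.0623752   0.17829127] [ 1.88882717e-01  2.69168135e-01 -3.05358868e-01  4.02325911e-04
 -9.96518368e-01  1.34723564e+00]
```

View pics/w4c.png

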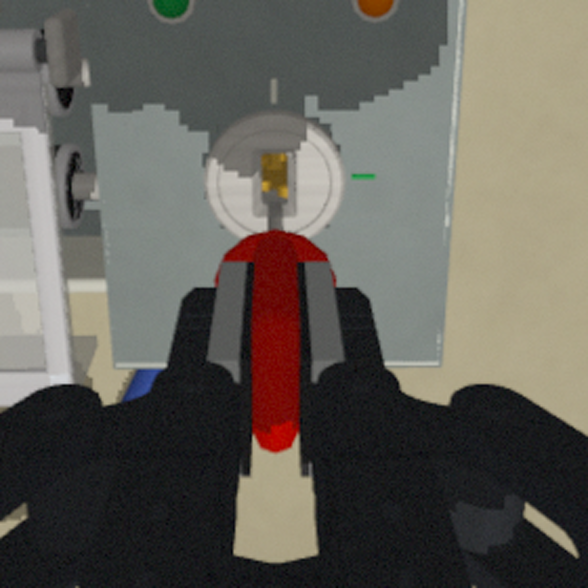

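Run:
```python
from look import *
import pickle
s=pickle.load(open('w4.pkl','rb')); c=lambda u,v:(150+u/2.1,140+v/2.1)
for n,u,v,z in [('bez',276,177,.114),('slot',274,182,.114),('greenmark',363,176,.108),('collarL',217,285,.173),('collarR',336,285,.173),('collarfar',276,230,.173),('ring',276,182,.114)]: print(n,plane(ray('wrist',c(u,v),s),z))
im=cv2.imread('pics/w4.png'); g=cv2.cvtColor(im,cv2.COLOR_BGR2GRAY)
print(cv2.HoughCircles(cv2.GaussianBlur(g[180:268,230:330],(3,3),0),cv2.HOUGH_GRADIENT,1,40,param1=80,param2=12,minRadius=28,maxRadius=38))
print(s['eef_pos'])
```

```text
bez [ 0.52855027 -0.06320395  0.114     ]
slot [ 0.52707648 -0.06259335  0.114     ]
greenmark [ 0.5257274  -0.08813139  0.108     ]
collarL [ 0.52707674 -0.05068901  0.173     ]
collarR [ 0.52620632 -0.07556171  0.173     ]
collarfar [ 0.53920137 -0.06345014  0.173     ]
ring [ 0.52705695 -0.06315284  0.114     ]
[[[50.5 45.5 31.6]]]
[ 0.52531888 -0.0623752   0.17829127]
```

Request:
step_arm(
  plan=[
    [[0.05, 0, 0.5, 0], [0.1, 0, 1.2, 0], [0.1, 0, 1.9, 0], [0.1, 0, 2.4, 0], [0.1, 0, 2.7, 0], [0.1, 0, 2.9, 0], [0.1, 0, 2.9, 0]],
  ],
)

```text
time_s: 12.72
eef_pos: [0.5263, -0.0614, 0.1493]
eef_rot: [[0.999, -0.033, -0.0], [-0.033, -0.999, -0.0], [-0.0, 0.0, -1.0]]
ft_force: [0.4, 0.4, -0.6]
grip_width: 0.0083
grip_force: 58.7
```

Request:
step_arm(
  plan=[
    [[0, 0.1, 0, 0], [0, 0.1, 0.2, 0], [0, 0.1, 0.2, 0]],
  ],
)

```text
time_s: 13.1
eef_pos: [0.5261, -0.0625, 0.1472]
eef_rot: [[0.999, -0.033, -0.0], [-0.033, -0.999, 0.0], [-0.0, -0.0, -1.0]]
ft_force: [-0.4, -0.0, -1.0]
grip_width: 0.008
grip_force: 58.7
```

Request:
step_arm(
  plan=[
    [[0, 0, 0, 0.9], [0, 0, 0.1, 1.3], [0, 0, 0.1, 0.4], [0, 0, 0.1, -0.5], [0, 0, 0.2, -1.3], [0, 0, 0.2, -0.4], [0, 0, 0.2, 0.5], [0, 0, 0.3, 1.3], [0, 0, 0.3, 0.4], [0, 0, 0.3, -0.5], [0, 0, 0.4, -1.3], [0, 0, 0.4, -0.4], [0, 0, 0.4, 0.5], [0, 0, 0.5, 1.3], [0, 0, 0.5, 0.4], [0, 0, 0.5, -0.5], [0, 0, 0.6, -1.3], [0, 0, 0.6, -0.4], [0, 0, 0.6, 0.4]],
  ],
)

```text
time_s: 15.48
eef_pos: [0.527, -0.0623, 0.1419]
eef_rot: [[0.994, -0.107, 0.002], [-0.107, -0.994, 0.0], [0.002, -0.0, -1.0]]
ft_force: [0.3, 1.6, 4.1]
grip_width: 0.0084
grip_force: 59.1
```

Request:
step_arm(
  plan=[
    [[0, 0, 0, 0.9], [0, 0, 0.1, 1], [0, 0, 0.1, 0.1], [0, 0, 0.1, -0.8], [0, 0, 0.2, -1.7], [0, 0, 0.2, -0.8], [0, 0, 0.2, 0.1], [0, 0, 0.3, 0.9], [0, 0, 0.3, 0], [0, 0, 0.3, -0.9], [0, 0, 0.4, -1.7], [0, 0, 0.4, -0.8], [0, 0, 0.4, 0.1], [0, 0, 0.5, 0.9], [0, 0, 0.5, 0], [0, 0, 0.5, -0.9], [0, 0, 0.6, -1.7], [0, 0, 0.6, -0.8], [0, 0, 0.6, -0.4]],
  ],
)

```text
time_s: 17.85
eef_pos: [0.527, -0.0623, 0.136]
eef_rot: [[0.999, -0.034, 0.002], [-0.034, -0.999, 0.0], [0.002, -0.0, -1.0]]
ft_force: [0.1, 0.9, 1.7]
grip_width: 0.0081
grip_force: 59.0
```

Request:
step_arm(
  plan=[
    [[0, 0, 0.1, 0], [0, 0, 0.2, 0], [0, 0, 0.3, 0], [0, 0, 0.4, 0], [0, 0, 0.4, 0]],
  ],
)

```text
time_s: 18.48
eef_pos: [0.5265, -0.0623, 0.131]
eef_rot: [[0.999, -0.033, 0.0], [-0.033, -0.999, 0.0], [0.0, -0.0, -1.0]]
ft_force: [2.5, 0.7, 0.9]
grip_width: 0.0079
grip_force: 58.9
```

Request:
step_arm(
  plan=[
    [[0, 0, 0.15, 0], [0, 0, 0.3, 0], [0, 0, 0.45, 0], [0, 0, 0.6, 0], [0, 0, 0.7, 0], [0, 0, 0.7, 0]],
  ],
)

```text
time_s: 19.23
eef_pos: [0.5259, -0.0625, 0.1241]
eef_rot: [[0.999, -0.033, -0.001], [-0.033, -0.999, -0.0], [-0.001, 0.0, -1.0]]
ft_force: [0.4, -0.5, -0.6]
grip_width: 0.0077
grip_force: 58.7
```

Request:
step_arm(
  plan=[
    [[0, 0, 0.1, 0], [0, 0, 0.2, 0], [0, 0, 0.3, 0], [0, 0, 0.3, 0], [0, 0, 0.3, 0]],
  ],
)

```text
time_s: 19.85
eef_pos: [0.526, -0.0625, 0.1225]
eef_rot: [[0.999, -0.033, -0.0], [-0.033, -0.999, -0.0], [-0.0, 0.0, -1.0]]
ft_force: [-3.7, 1.1, 7.0]
grip_width: 0.0081
grip_force: 60.0
```

Request:
step_arm(
  plan=[
    [[0, 0, 0, 0.8], [0, 0, 0, 1.6], [0, 0, 0, 2.4], [0, 0, 0, 3.2], [0, 0, 0, 4], [0, 0, 0, 4.8], [0, 0, 0, 5.6], [0, 0, 0, 6.4], [0, 0, 0, 7.2], [0, 0, 0, 8], [0, 0, 0, 8.6], [0, 0, 0, 9.1], [0, 0, 0, 9.5], [0, 0, 0, 9.5], [0, 0, 0, 9.5]],
  ],
  grip_force=80,
)

```text
time_s: 21.72
eef_pos: [0.5264, -0.0624, 0.1225]
eef_rot: [[-0.12, -0.993, 0.001], [-0.993, 0.12, -0.0], [0.0, -0.001, -1.0]]
ft_force: [-1.7, 1.7, 5.3]
grip_width: 0.0077
grip_force: 78.4
```

Run:
```python
from look import *
s=monitor.get_state(); print(s['torque'],s['ft_force'],s['eef_pos'],s['q'],s['time_s'])
s,im=shot('wrist','w5.png')
cv2.imwrite('pics/w5c.png',cv2.resize(im[120:420,130:430],None,fx=1.9,fy=1.9,interpolation=cv2.INTER_CUBIC)[:,:,::-1])
```

```text
[0.41018614 0.67044585 0.06456305] [-1.73401048  1.70519     5.32801009] [ 0.52644773 -0.06238668  0.12250847] [ 1.88444555e-01  3.33111099e-01 -3.74859844e-01  4.52855399e-04
 -8.61999139e-01 -3.08584957e-01] 21.725
```

View pics/w5c.png

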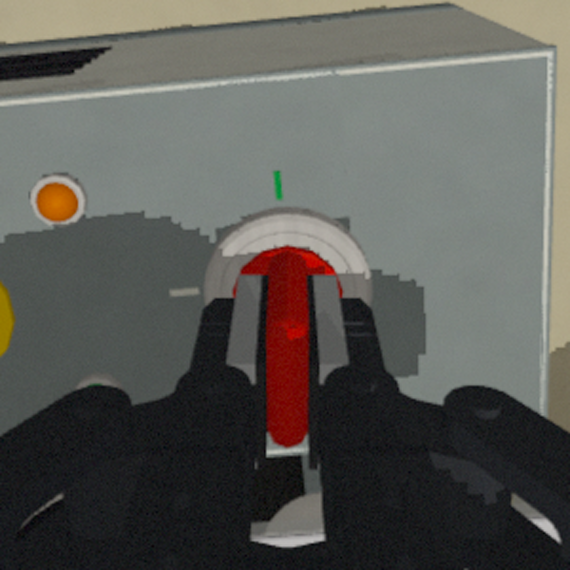

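The key is down on the bezel and turned towards the green mark (crop 278,185). I'll turn a little further to reach the stop.

Request:
step_arm(
  plan=[
    [[0, 0, 0, 0.2], [0, 0, 0, 0.4], [0, 0, 0, 0.4], [0, 0, 0, 0.4]],
  ],
)

```text
time_s: 22.28
eef_pos: [0.5264, -0.0624, 0.1225]
eef_rot: [[-0.188, -0.982, 0.001], [-0.982, 0.188, -0.0], [0.0, -0.001, -1.0]]
ft_force: [-2.6, 1.2, 5.5]
grip_width: 0.0077
grip_force: 78.4
```

Run:
```python
from look import *
for i in range(4):
    s,im=shot('wrist',f'w6_{i}.png'); print(s['torque'],s['ft_force'],s['eef_pos'],np.degrees(np.arctan2(s['eef_rot'][1][0],s['eef_rot'][0][0])),s['time_s'])
```

```text
[0.46753214 0.71803584 0.06472881] [-2.5730765   1.19294231  5.46175414] [ 0.5264251  -0.06237439  0.12248034] -100.855128476356 22.275
[0.40715692 0.67518563 0.06872057] [-2.45002978  1.20100162  6.27894944] [ 0.52642634 -0.06239277  0.12248211] -100.85689669662189 22.325
[0.41845369 0.65151112 0.10578206] [-1.71588807  0.62497643  5.72187537] [ 0.52642557 -0.0623992   0.12250038] -100.85644474303241 22.375
[0.41341071 0.69491716 0.11321468] [-1.8483132   1.58499348  6.03025384] [ 0.52642732 -0.06238555  0.12249946] -100.85806296915673 22.425
```

```bash
python3 -c "
from plant import workorder; print(workorder.hand_in())"
```

```text
the job is handed in; nothing more can be done
None
```

I shut the guard, worked the red key home with its collar on the bezel, turned it about 99° (roughly 90° at the plug after its play), and handed in with it still gripped and held there. The hand-in returned no verdict.

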